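# Tighten a filter vessel's wing nuts in cross order

## Task

The lid of the round filter vessel is being tightened evenly: one wing nut is already done, its wings lying along the rim, and the other three still stand askew. Holding the large four-pronged key by its handle, turn these three in cross order, first the nut straight across from the finished one and then the other two, each only a little way clockwise (about a sixth of a turn) until its wings lie along the rim too. Turn them with the key, not the hand, and finally stand the key upright on the bench and let go.

Things in the scene. Friction and masses are not known exactly. Their poses are not given: they have to be found in the camera images.
- key_handle (a point): Handle centre of the large loose key (0.3 kg, upright), 86 mm above its feet. Black bar handle 70 long (x) x 24 (y) x 28 mm tall; shaft 16 mm; disc 64 mm across, underside 30 mm over the feet; four 9 mm prongs down from it at x, y = +-18.4 mm. A wing fits between along x or y, 10 mm spare each side; prongs push it after 26 deg of free turn either way. The smaller key does not fit.
- vessel: Round metal filter vessel, fixed, 236 mm across, origin at the centre of its underside, z up, lid top at z = 80 mm. Four wing nuts on a ring of radius 80 mm: the finished one at +x, others at -x, +y, -y. Each: hub 22 mm across, wings 60 mm tip to tip, 8 mm thick, 8 to 24 mm above the lid; stud to 26 mm. Fitting in the lid's centre, 38 mm across, 30 mm tall.
- nut_opposite (a joint): Nut straight across from the finished one: loose brass wing nut at x = -80 mm in the vessel frame. Value in rad: 0 = wings on the line through the lid's centre; grows clockwise seen from above. Wing direction in the world = vessel yaw + pi - value. Starts askew at 0.45 to 0.75; 1.57 = along the rim; stop at 2.4. Drag 0.2 N m; stays where left.
- nut_py (a joint): A side nut: loose brass wing nut at y = +80 mm in the vessel frame. Value in rad: 0 = wings on the line through the lid's centre; grows clockwise seen from above. Wing direction in the world = vessel yaw + pi/2 - value. Starts askew at 0.45 to 0.75; 1.57 = along the rim; stop at 2.4. Drag 0.2 N m; stays where left.
- nut_my (a joint): A side nut: loose brass wing nut at y = -80 mm in the vessel frame. Value in rad: 0 = wings on the line through the lid's centre; grows clockwise seen from above. Wing direction in the world = vessel yaw - pi/2 - value. Starts askew at 0.45 to 0.75; 1.57 = along the rim; stop at 2.4. Drag 0.2 N m; stays where left.
Things that resemble listed ones, but are neither listed nor needed, are in the scene too. Leave any brown or turquoise look-alike of the part that bears key_handle alone.

How it is judged (in metres and radians):
On the way, in this order (a step that is already met when the one before it is completed fails the run):
1. with the key, the nut straight across from the finished one is turned until its wings lie along the rim, the side nuts being still askew (value of joint nut_opposite between 1.27 and 1.87 rad and horizontal distance between key_handle and vessel below 0.13 m and height (world z) of key_handle below 0.195 m and value of joint each of nut_py, nut_my below 0.95 rad), for 0.1 s.
2. with the key, the two side nuts too are turned until their wings lie along the rim (value of joint nut_opposite between 1.27 and 1.87 rad and value of joint nut_py between 1.27 and 1.87 rad and value of joint nut_my between 1.27 and 1.87 rad and horizontal distance between key_handle and vessel below 0.13 m and height (world z) of key_handle below 0.195 m), for 0.1 s.
At the end, for the whole second after the job is handed in: The three nuts' wings lie along the rim within 17 degrees (joint values 1.27 to 1.87) and the large key stands upright (within 10 degrees) and at rest on the bench, released (value of joint nut_opposite between 1.27 and 1.87 rad and value of joint nut_py between 1.27 and 1.87 rad and value of joint nut_my between 1.27 and 1.87 rad and height (world z) of key_handle between 0.078 and 0.095 m and angle between key_handle's own z axis and vertical below 0.17 rad and linear speed of key below 0.03 m/s); the robot touches nothing.
It fails at once if the hand itself (fingers or arm) pushes on the vessel or its nuts (contact force between any of the fingers, the arm and vessel above 2 N).
It also fails if it takes over 58 s, if anything falls off the work surface, if the arm or the gripper's body presses on something with over 40 N, if the wrist force passes 120 N, or if a joint passes its speed limit or range.

## Robot

A 6-joint arm with a two-finger parallel gripper is mounted at the origin on the work surface. World frame = base frame: x ahead of the robot, y to its left, z up, the work surface at z = 0. Lengths are in mm, angles in rad, forces in N, time in s.
With the tool pointing down it reaches from about 275 to 1000 mm from the base axis. Payload 8.4 kg.
Tool frame: the origin (TCP) lies between the finger pads; the fingertips stand r.finger_overhang ahead of it and the grasp point (between the pads) is the TCP (r.finger_overhang is the distance from the TCP to the fingertips, in mm); z points along the fingers, y is the line along which they close (so a half turn about z gives the same grasp; the last joint's range is limited). The gripper opens to 85 mm and grips with 20 to 120 N. Pads are 22 mm wide; open, the fingers measure 114 mm over their backs; the gripper's body (76 mm by 85 mm) begins 54 mm behind the grasp point. The pads swing forward as they close: fully open they stand 13 mm farther back than shut.
Start: joints at [1.327, 0.353, 1.633, -0, 1.155, -0.002], TCP at [149.655, 606.821, 250.281] pointing down, gripper open.
Joint ranges: [-2.63, 2.63], [-0.92, 2.1], [0.06, 2.66], [-1.3, 4.44], [0, 2.69], [-3.02, 3.02]. Speed limits (rad/s): [2.22, 2.22, 2.79, 3.14, 3.14, 3.14].

## Interface

Orientations are given as [roll, pitch, yaw] about the fixed x, y, z axes, in that order (R = Rz(yaw) Ry(pitch) Rx(roll)).
In Python, from rig import r, cams, sign_off gives the robot as it stands.
- The arm moves only by the shell command python3 -m crank 'ROWS' [FORCE]. ROWS is JSON, a list of rows, each a list of 7 numbers: the shift along the tool's x, y, z in m, then the turn, a rotation vector about the tool's x, y, z in rad, then the closure, from 0 (fully open) to 1 (shut). In form: [[dx, dy, dz, ax, ay, az, gripper], ...]. A call has 1 to 5 rows; each row is the pose to reach, as a shift and turn from the pose commanded when the call began, along the tool's axes at that moment; what a row does not reach only later rows make up. A row lasts 1/10 s, in which the tool goes at most 50 mm and 8.59 degrees, less where a joint would pass 70% of its speed; a pose out of reach is approached as far as the arm can. A call with a gripper value outside its range is refused whole. The fingers move at their own pace and stop on an object; FORCE is the grip in N (left out, the last holds). Time passes only in rows, so rows that repeat a pose let the fingers close. It gives the time, the measured TCP pose, the force, the opening and the grip force at its end, in the units of the state.
- r.sense(): the state, without advancing time (a new reading comes with each control period).
- cams.grab_frame(name): name is "scene" or "top" or "wrist"; returns a dict with "image" (480x640x3 uint8, red, green, blue), "fx", "fy", "cx", "cy" (pixels), "position" and "orientation" of the camera in the world. Camera axes: x right, y down, z forward; pixel columns grow to the right and rows downward; lengths in mm; the calibration is good to about 2 mm. A picture is of the moment at which its call begins. There is no depth.
- sign_off(): hands the job in; it is judged then, once.
The state is a dict: "clock": time; "qpos": joint angles; "qvel": joint speeds; "joint_efforts": joint torques, N m; "eef_pos": TCP position; "tcp_rot": TCP orientation; "contact_force": force on the tool from outside, world axes, zero at the start; "wrist_torque": the same for the moment, N m; "opening": opening from 0.0 (shut) to 1.0 (fully open); "grasp_force": force on a finger pad.
Only numpy, scipy, OpenCV 4.12 (cv2) and the standard library are available. Lean on these libraries where they do the work, as an engineer would, in place of code of your own. Each camera call takes 0.05 s, during which the arm holds its last target. There are 200 camera calls.

## Working session

There is one attempt and no reset: what is moved stays moved. The work goes in short steps, Python scripts to look and compute and a shell command to move; the robot and the scene stay as the last step left them, time stands still between calls to the robot, and variables do not carry over. Pictures are saved under pics/ and viewed, at most 10 in all, crops included, and the job is handed in when it is done.

```bash
ls; mkdir -p pics
python3 - <<'E'
from rig import r,cams
import cv2,numpy as np
print(r.sense(), r.finger_overhang)
for n in("top","scene"):
    f=cams.grab_frame(n); np.save(f"pics/{n}.npy",f,allow_pickle=True)
    cv2.imwrite(f"pics/{n}0.png",f["image"][:,:,::-1])
    print(n,{k:f[k] for k in f if k!="image"})
E
```

```text
pics
{'clock': 0.0, 'qpos': array([ 1.32659676e+00,  3.53686400e-01,  1.63414565e+00,  1.34135404e-05,
        1.15520435e+00, -2.37981321e-03]), 'qvel': array([ 2.72039130e-03, -1.04791581e-03,  4.93952502e-04, -1.01274185e-03,
        5.81876740e-05, -8.62159578e-04]), 'joint_efforts': array([ 1.03219514e-03, -6.05234098e+01, -3.42097485e+01,  2.07545295e-04,
        8.64705245e-03, -8.67823360e-06]), 'eef_pos': array([149.54143036, 606.37295424, 249.53285126]), 'tcp_rot': array([-3.14014895e+00, -1.56997026e-05,  2.89976746e+00]), 'contact_force': array([-0.55821363, -0.12447579,  0.06478929]), 'wrist_torque': array([ 0.0204775 , -0.03703602,  0.00120864]), 'grasp_force': 0.0, 'opening': 1.0018833662841775} 19.0
top {'fx': 599.7666594496131, 'fy': 599.7666594496131, 'cx': 326.21754268989463, 'cy': 230.75048293296936, 'position': array([ 362.81381478, -138.99574513,  954.08903445]), 'orientation': array([-2.96231525,  0.01505568, -1.56779876])}
scene {'fx': 474.47930288132216, 'fy': 474.47930288132216, 'cx': 313.2641676017974, 'cy': 235.71059857593514, 'position': array([1027.85740616, -138.71179841,  724.31953695]), 'orientation': array([-2.45406428,  0.01183603,  1.55526435])}
```

View pics/top0.png

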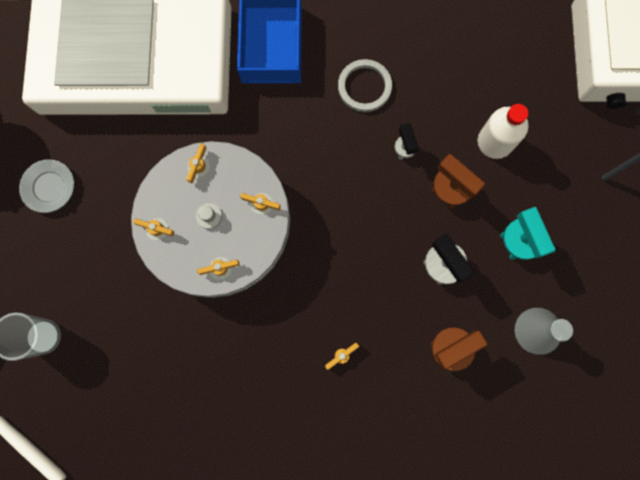

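View pics/scene0.png

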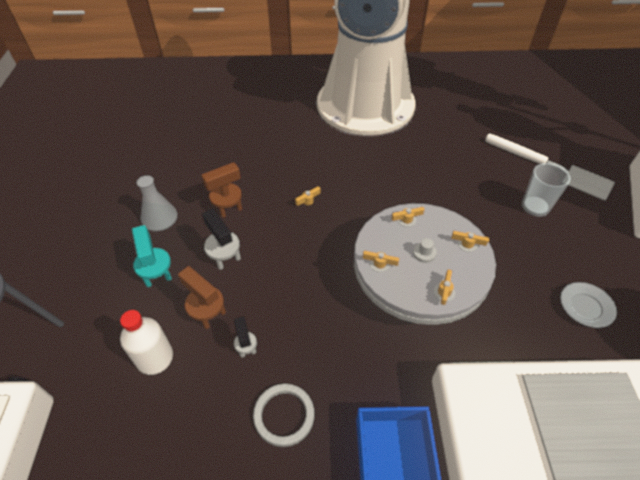

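Top view: lid centre ~(208,215). The nut at (219,267) lies along the rim, so it is the finished one. Opposite is (198,163), and the side nuts are (260,202) and (154,227).
Key candidates: large black/white key (450,257), small black one (408,138), browns (460,180) and (460,347), turquoise (528,235). The large black one fits: black handle, larger disc, not brown or turquoise. I'll confirm it in a crop while measuring.

```bash
cat > h.py <<'E'
import numpy as np,cv2
from scipy.spatial.transform import Rotation as R
def ray(f,px):
    px=np.atleast_2d(np.asarray(px,float))
    d=np.c_[(px[:,0]-f["cx"])/f["fx"],(px[:,1]-f["cy"])/f["fy"],np.ones(len(px))]
    return R.from_euler("xyz",f["orientation"]).apply(d)
def on(f,px,z):
    d=ray(f,px);p=f["position"];return p+d*((z-p[2])/d[:,2])[:,None]
def blobs(mask,mn):
    n,l,s,c=cv2.connectedComponentsWithStats(mask.astype(np.uint8))
    return [np.argwhere(l==i)[:,::-1] for i in range(1,n) if s[i,4]>=mn]
def axis(P):
    c=P.mean(0);w,v=np.linalg.eigh(np.cov((P-c)[:,:2].T));return c,np.arctan2(v[1,-1],v[0,-1])%np.pi,np.sqrt(w)
E
python3 - <<'E'
from h import *
for n in("top","scene"):
    f=np.load(f"pics/{n}.npy",allow_pickle=True).item();im=f["image"];hsv=cv2.cvtColor(im,cv2.COLOR_RGB2HSV)
    m=(hsv[...,0]>10)&(hsv[...,0]<28)&(hsv[...,1]>150)&(hsv[...,2]>150)
    for b in blobs(m,40):
        c,a,w=axis(on(f,b,104)); print(n,"nut",b.mean(0).round(),c.round(1),a.round(3),w.round(1))
    k=(450,257) if n=="top" else (221,232)
    x0,y0=k[0]-45,k[1]-45
    crop=im[y0:y0+90,x0:x0+90]; cv2.imwrite(f"pics/k_{n}.png",cv2.resize(crop[:,:,::-1],None,fx=6,fy=6,interpolation=2))
    m=np.zeros(im.shape[:2],bool); m[y0+10:y0+80,x0+10:x0+80]=im[y0+10:y0+80,x0+10:x0+80].max(2)<16
    for b in blobs(m,60):
        c,a,w=axis(on(f,b,96)); print(n,"key",b.mean(0),len(b),c.round(1),a.round(3),w.round(1))
    s=hsv[...,1]
E
cd pics; python3 -c "
import cv2,numpy as np
cv2.imwrite('kk.png',cv2.resize(np.hstack([cv2.imread('k_top.png'),cv2.imread('k_scene.png')]),(800,400)))"
```

```text
top nut [196. 163.] [619.2  67.2 104. ] 2.816 [ 4.1 15.8]
top nut [260. 201.] [560.6 -28.8 104. ] 1.282 [ 4.3 15.1]
top nut [153. 227.] [522.5 125.3 104. ] 1.264 [ 4.  15.3]
top nut [218. 267.] [464.2  29.1 104. ] 1.813 [ 4.1 15.4]
top nut [341. 355.] [ 340.9 -147.3  104. ] 2.203 [ 4.1 14.2]
scene nut [308. 196.] [ 425.4 -146.4  104. ] 2.281 [ 6.2 14.9]
scene nut [408. 214.] [473.5  27.9 104. ] 1.841 [ 5.4 15.9]
scene nut [471. 238.] [530.6 126.3 104. ] 1.309 [ 5.8 15.3]
scene nut [380. 258.] [567.6 -30.5 104. ] 1.249 [ 5.1 14.7]
scene nut [446. 292.] [634.5  63.4 104. ] 2.824 [3.8 7.8]
```

View pics/kk.png

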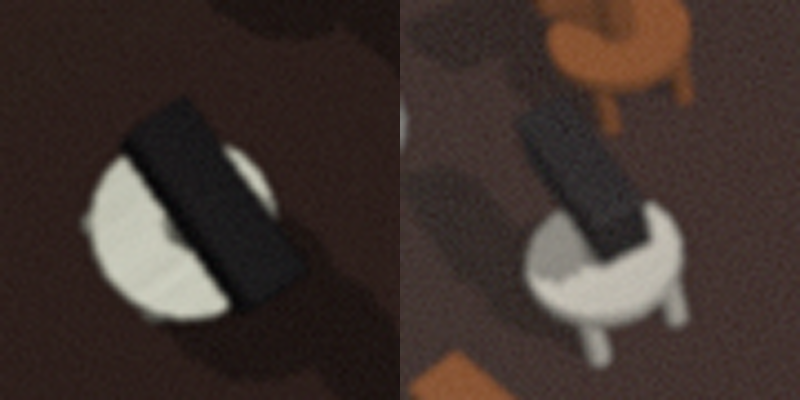

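The crop confirms the large key: black bar handle, broad white disc, four prongs. The top face centre is at about crop (213,204), which is top-image pixel (453,258). The handle runs along world angle ~0.63 rad.

```bash
cat >> h.py <<'E'
def go(x,y,z,yaw):
    from rig import r
    s=r.sense();Rt=R.from_euler("xyz",s["tcp_rot"]);p=s["eef_pos"]
    T=R.from_euler("xyz",[np.pi,0,yaw])
    return np.r_[Rt.inv().apply(np.array([x,y,z])-p)/1000,(Rt.inv()*T).as_rotvec()].round(4)
E
python3 - <<'E'
from h import *
f=np.load("pics/top.npy",allow_pickle=True).item()
k=on(f,(453,258),100)[0];print(k)
print(on(f,(418,140),100), go(450,100,250,1.9))
E
```

```text
[ 477.99305735 -307.23558286  100.        ]
[[ 654.53407371 -261.54021717  100.        ]] [-4.130e-01 -4.197e-01  2.000e-04 -1.200e-03  6.000e-04  9.997e-01]
```

```bash
for i in 1 2 3 4; do python3 -m crank '[[-0.134,-0.202,0,0,0,0,0],[-0.134,-0.202,0,0,0,0,0],[-0.134,-0.202,0,0,0,0,0],[-0.134,-0.202,0,0,0,0,0],[-0.134,-0.202,0,0,0,0,0]]' | tail -c 300; done
for i in 1 2 3; do python3 -m crank '[[0,0,0,0,0,0.75,0],[0,0,0,0,0,0.75,0],[0,0,0,0,0,0.75,0],[0,0,0,0,0,0.75,0],[0,0,0,0,0,0.75,0]]' |tail -c 300; done
python3 - <<'E'
from h import *
from rig import r,cams
f=cams.grab_frame("wrist");np.save("pics/w1.npy",f,allow_pickle=True);cv2.imwrite("pics/w1.png",f["image"][:,:,::-1])
print(f["position"],f["orientation"]);s=r.sense();print(s["eef_pos"],s["tcp_rot"],s["clock"],s["qpos"])
print(go(478,-307,170,.631))
E
```

```text
clock: 0.6
eef_pos: [231.4, 376.1, 249.9]
tcp_rot: [-3.141, -0.0, 2.9]
contact_force: [0.9, -0.3, -0.0]
opening: 0.995
grasp_force: 0.0
clock: 1.1
eef_pos: [313.1, 148.2, 250.3]
tcp_rot: [-3.142, 0.0, 2.9]
contact_force: [1.3, 0.4, -0.1]
opening: 1.0
grasp_force: 0.0
clock: 1.6
eef_pos: [395.1, -80.4, 250.4]
tcp_rot: [-3.142, 0.001, 2.899]
contact_force: [1.2, 0.5, 0.7]
opening: 0.999
grasp_force: 0.0
clock: 2.1
eef_pos: [476.8, -308.6, 249.9]
tcp_rot: [-3.142, -0.0, 2.899]
contact_force: [1.6, 0.8, 0.6]
opening: 1.004
grasp_force: 0.0
clock: 2.6
eef_pos: [476.3, -305.9, 249.9]
tcp_rot: [-3.141, -0.001, 2.144]
contact_force: [-0.0, 1.0, 0.3]
opening: 0.996
grasp_force: 0.0
clock: 3.1
eef_pos: [476.4, -305.9, 249.9]
tcp_rot: [-3.141, -0.0, 1.394]
contact_force: [0.3, 0.7, 1.3]
opening: 1.0
grasp_force: 0.0
clock: 3.6
eef_pos: [476.4, -305.9, 249.9]
tcp_rot: [-3.141, 0.0, 0.644]
contact_force: [0.2, -0.1, -0.0]
opening: 0.998
grasp_force: 0.0
[ 530.66346747 -264.07778917  373.74257669] [ 2.86217509e+00  1.02941293e-03 -9.27490772e-01]
[ 476.39251885 -305.85562775  249.93800265] [-3.14091554e+00  2.14731731e-04  6.34282689e-01] 3.65 [-5.73420361e-01  2.62707600e-01  1.76116854e+00  4.42035617e-05
  1.11842575e+00  3.63074015e-01]
[ 0.0006  0.0019  0.0799 -0.0007  0.0002  0.0033]
```

View pics/w1.png

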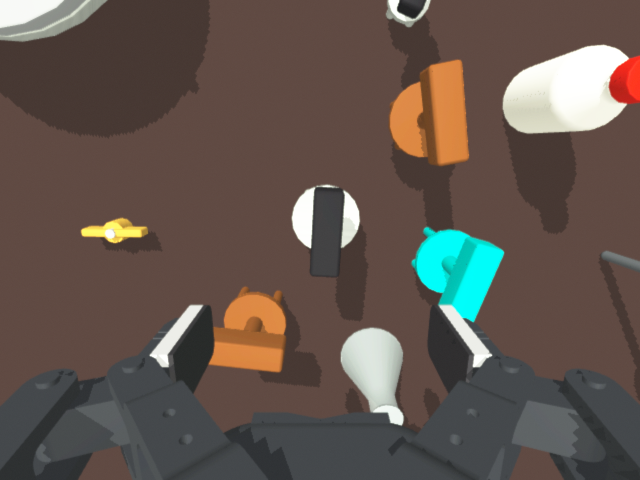

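Run:
```python
from h import *
f=np.load("pics/w1.npy",allow_pickle=True).item();im=f["image"]
m=np.zeros((480,640),bool);m[175:285,300:355]=im[175:285,300:355].max(2)<40
for b in blobs(m,100):
    q=cv2.minAreaRect(b.astype(np.float32));print(q,len(b),b.min(0),b.max(0))
    P=on(f,b,100);c,a,w=axis(P);print("key",c,a,w)
    B=cv2.boxPoints(q);print(on(f,B,100).round(1))
print("brown bar corners",on(f,[(212,328),(285,330),(285,368),(425,62),(465,162)],100).round(1))
print(on(f,[(110,232)],15))
```

```text
brown bar corners [[ 355.9 -280.9  100. ]
 [ 391.2 -331.   100. ]
 [ 361.2 -352.3  100. ]
 [ 615.8 -289.5  100. ]
 [ 583.1 -357.3  100. ]]
[[ 331.65783657 -145.02791456   15.        ]]
```

Run:
```python
from h import *
f=np.load("pics/w1.npy",allow_pickle=True).item();im=f["image"].astype(int)
print(im[230,328],im[265,328],im[230,370],im[300,345])
m=np.zeros((480,640),bool);s=im[180:285,300:355];m[180:285,300:355]=(s.max(2)<60)&(s[...,0]-s[...,2]<8)
for b in blobs(m,300):
    q=cv2.minAreaRect(b.astype(np.float32));print(q,len(b))
    c,a,w=axis(on(f,b,98));print("key",c,a,w); print(on(f,cv2.boxPoints(q),98).round(1))
```

```text
[67 66 68] [68 67 68] [96 75 67] [71 56 51]
```

Run:
```python
from h import *
f=np.load("pics/w1.npy",allow_pickle=True).item();im=f["image"].astype(int)
m=np.zeros((480,640),bool);s=im[180:285,300:355];m[180:285,300:355]=(s.max(2)<90)&(s[...,0]-s[...,2]<8)
for b in blobs(m,300):
    q=cv2.minAreaRect(b.astype(np.float32));print(q,len(b))
    c,a,w=axis(on(f,b,98));print("key",c,a,w); print(on(f,cv2.boxPoints(q),98).round(1))
```

```text
((326.608642578125, 231.65345764160156), (29.361011505126953, 88.61153411865234), 3.3664605617523193) 2570
key [ 479.25490334 -308.21353696   98.        ] 0.5915522253325092 [ 6.56180735 20.52880985]
[[ 442.5 -318.6   98. ]
 [ 502.1 -279.6   98. ]
 [ 514.4 -298.1   98. ]
 [ 455.5 -338.5   98. ]]
```

```bash
python3 -c "
from h import *
print(go(479,-308,87,.595))"
```

```text
[ 0.0009  0.0034  0.1629 -0.0007  0.0002  0.0393]
```

```bash
python3 -m crank '[[0.001,0.0034,0.05,0,0,0.039,0],[0.001,0.0034,0.09,0,0,0.039,0],[0.001,0.0034,0.13,0,0,0.039,0],[0.001,0.0034,0.1625,0,0,0.039,0],[0.001,0.0034,0.1625,0,0,0.039,0]]'
python3 -m crank '[[0,0,0,0,0,0,1],[0,0,0,0,0,0,1],[0,0,0,0,0,0,1],[0,0,0,0,0,0,1],[0,0,0,0,0,0,1]]' 70
python3 -m crank '[[0,0,0,0,0,0,1],[0,0,0,0,0,0,1],[0,0,0,0,0,0,1],[0,0,0,0,0,0,1],[0,0,0,0,0,0,1]]' 70
python3 -m crank '[[0,0,-0.05,0,0,0,1],[0,0,-0.1,0,0,0,1],[0,0,-0.15,0,0,0,1],[0,0,-0.15,0,0,0,1],[0,0,-0.15,0,0,0,1]]' 70
python3 - <<'E'
from h import *
from rig import r,cams
ims=[]
for n in("wrist","scene"):
    f=cams.grab_frame(n);np.save(f"pics/{n}2.npy",f,allow_pickle=True);ims.append(cv2.resize(f["image"][:,:,::-1],(400,300)) if n=="wrist" else f["image"][60:360,100:500,::-1])
cv2.imwrite("pics/c2.png",np.hstack(ims))
print(go(543.5+77.7,48.7+19.1,237,1.245))
E
```

```text
clock: 4.15
eef_pos: [476.6, -306.3, 83.6]
tcp_rot: [-3.134, 0.003, 0.613]
contact_force: [0.6, 0.4, 0.1]
opening: 1.0
grasp_force: 0.0
clock: 4.65
eef_pos: [480.2, -308.6, 89.4]
tcp_rot: [3.139, -0.001, 0.611]
contact_force: [-0.2, 0.2, 9.1]
opening: 0.27
grasp_force: 68.3
clock: 5.15
eef_pos: [480.2, -308.6, 89.4]
tcp_rot: [3.14, -0.001, 0.611]
contact_force: [-1.2, 1.1, 8.3]
opening: 0.27
grasp_force: 68.3
clock: 5.65
eef_pos: [479.7, -308.2, 239.0]
tcp_rot: [3.139, -0.001, 0.611]
contact_force: [0.2, 0.5, -3.8]
opening: 0.269
grasp_force: 70.5
[ 3.322e-01 -2.254e-01 -6.000e-04 -2.800e-03  2.000e-04 -6.341e-01]
```

View pics/c2.png

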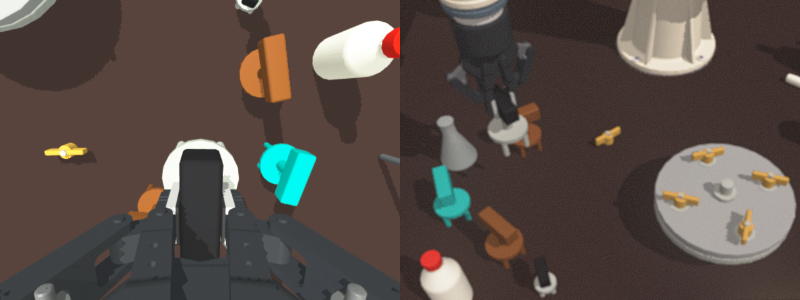

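The key is held by its handle (opening 0.27, 70 N) and hangs straight. The rest of the scene is undisturbed. Next I carry it over the opposite nut.

```bash
for i in 1 2; do python3 -m crank '[[0.0415,-0.0282,0,0,0,0,1],[0.083,-0.0563,0,0,0,0,1],[0.1245,-0.0845,0,0,0,0,1],[0.166,-0.1127,0,0,0,0,1],[0.166,-0.1127,0,0,0,0,1]]' | grep eef; done
python3 -m crank '[[0,0,0,0,0,-0.15,1],[0,0,0,0,0,-0.3,1],[0,0,0,0,0,-0.45,1],[0,0,0,0,0,-0.6,1],[0,0,0,0,0,-0.634,1]]'
python3 - <<'E'
from h import *
from rig import r,cams
ims=[]
for n in("wrist","scene"):
    f=cams.grab_frame(n);np.save(f"pics/{n}3.npy",f,allow_pickle=True);ims.append(cv2.resize(f["image"][:,:,::-1],(400,300)) if n=="wrist" else cv2.resize(f["image"][150:330,330:530,::-1],(400,300)))
cv2.imwrite("pics/c3.png",np.hstack(ims))
print(go(543.5+77.7,48.7+19.1,176,1.245))
E
```

```text
eef_pos: [551.3, -115.2, 235.5]
eef_pos: [622.8, 71.9, 235.4]
clock: 7.25
eef_pos: [620.9, 66.1, 235.3]
tcp_rot: [-3.138, 0.002, 1.25]
contact_force: [0.1, 0.4, -3.6]
opening: 0.274
grasp_force: 70.1
[ 0.0017 -0.0001  0.0596 -0.0033  0.0018 -0.0002]
```

View pics/c3.png

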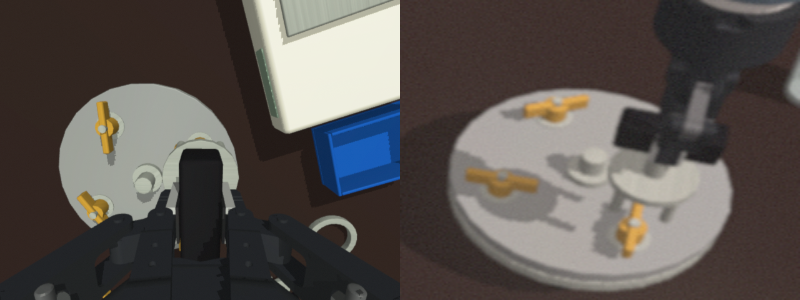

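The key hangs over the opposite nut with its disc covering the hub, and the nut's wing shows below it at crop (632,232). Lowering now.

```bash
python3 -m crank '[[0.0025,0,0.01,0,0,0,1],[0.0025,0,0.02,0,0,0,1],[0.0025,0,0.03,0,0,0,1],[0.0025,0,0.035,0,0,0,1],[0.0025,0,0.035,0,0,0,1]]'
python3 -m crank '[[0,0,0.006,0,0,0,1],[0,0,0.012,0,0,0,1],[0,0,0.018,0,0,0,1],[0,0,0.024,0,0,0,1],[0,0,0.024,0,0,0,1]]'
python3 -c "
from h import *
print(go(621.6,68.7,176,1.245))"
```

```text
clock: 7.85
eef_pos: [622.2, 69.2, 201.4]
tcp_rot: [-3.14, 0.001, 1.245]
contact_force: [-0.1, 0.3, -3.1]
opening: 0.267
grasp_force: 70.1
clock: 8.35
eef_pos: [622.3, 69.2, 177.7]
tcp_rot: [-3.14, 0.001, 1.245]
contact_force: [-0.4, 0.3, -3.8]
opening: 0.27
grasp_force: 70.0
[-0.0007 -0.0005  0.0017 -0.0014  0.0007 -0.0002]
```

```bash
for i in 1 2; do python3 -m crank '[[0,0,0,0,0,0.13,1],[0,0,0,0,0,0.26,1],[0,0,0,0,0,0.39,1],[0,0,0,0,0,0.52,1],[0,0,0,0,0,0.65,1]]'; done
python3 -m crank '[[0,0,0,0,0,0.08,1],[0,0,0,0,0,0.15,1],[0,0,0,0,0,0.15,1]]'
python3 - <<'E'
from h import *
from rig import cams,r
print(r.sense()["wrist_torque"])
for n in("top","scene"):
    f=cams.grab_frame(n);im=f["image"];np.save(f"pics/{n}4.npy",f,allow_pickle=True);hsv=cv2.cvtColor(im,cv2.COLOR_RGB2HSV)
    m=(hsv[...,0]>10)&(hsv[...,0]<28)&(hsv[...,1]>150)&(hsv[...,2]>120)
    for b in blobs(m,30):
        c,a,w=axis(on(f,b,104)); print(n,"nut",b.mean(0).round(),c.round(1),a.round(3),w.round(1),len(b))
E
```

```text
clock: 8.85
eef_pos: [623.0, 67.9, 178.9]
tcp_rot: [3.139, 0.001, 0.591]
contact_force: [0.6, -7.0, -2.8]
opening: 0.267
grasp_force: 70.1
clock: 9.35
eef_pos: [621.9, 67.4, 178.5]
tcp_rot: [3.138, 0.002, -0.06]
contact_force: [-3.1, -6.3, -2.6]
opening: 0.267
grasp_force: 70.1
clock: 9.65
eef_pos: [621.6, 68.1, 178.3]
tcp_rot: [3.139, 0.003, -0.207]
contact_force: [-3.1, -3.7, -3.3]
opening: 0.269
grasp_force: 70.1
[-0.87108473  0.81755337  0.13080777]
top nut [462. 173.] [ 602.1 -323.8  104. ] 0.828 [ 6.1 19.3] 641
top nut [447. 190.] [ 576.9 -301.1  104. ] 0.7 [ 6.9 14.4] 511
top nut [260. 202.] [559.6 -29.7 104. ] 1.264 [ 4.4 15.4] 255
top nut [154. 227.] [521.7 123.7 104. ] 1.263 [ 4.2 15.3] 239
top nut [218. 267.] [463.7  28.1 104. ] 1.801 [ 4.3 15.4] 252
top nut [341. 356.] [ 340.8 -147.2  104. ] 2.2 [ 4.4 14.7] 288
top nut [448. 357.] [ 339.5 -295.2  104. ] 2.202 [6.3 6.9] 279
scene nut [231. 168.] [ 346.2 -293.4  104. ] 0.256 [5.7 6.3] 74
scene nut [308. 197.] [ 425.9 -146.8  104. ] 2.312 [ 6.5 15.3] 193
scene nut [406. 215.] [474.5  25.7 104. ] 1.835 [ 5.6 14.7] 160
scene nut [197. 282.] [ 607.8 -322.   104. ] 0.821 [ 5.6 19.1] 394
scene nut [206. 309.] [ 656.3 -302.2  104. ] 1.913 [ 8.  15.2] 356
```

```bash
python3 -m crank '[[0,0,0,0,0,-0.14,1],[0,0,0,0,0,-0.28,1],[0,0,0,0,0,-0.38,1],[0,0,0,0,0,-0.38,1]]'
python3 -m crank '[[0,0,-0.01,0,0,0,1],[0,0,-0.025,0,0,0,1],[0,0,-0.04,0,0,0,1],[0,0,-0.055,0,0,0,1],[0,0,-0.055,0,0,0,1]]'
python3 -c "
from h import *
print(go(562.7,-29,233,1.265))"
```

```text
clock: 10.15
eef_pos: [623.1, 69.3, 178.9]
tcp_rot: [3.142, -0.0, 0.176]
contact_force: [-0.3, 0.5, -3.8]
opening: 0.268
grasp_force: 70.2
clock: 10.65
eef_pos: [624.6, 69.5, 237.3]
tcp_rot: [3.141, -0.005, 0.174]
contact_force: [0.4, 0.8, -2.8]
opening: 0.27
grasp_force: 70.2
[-0.0781  0.0863  0.004   0.0032 -0.0045 -1.0906]
```

```bash
python3 -m crank '[[-0.02,0.022,0,0,0,-0.14,1],[-0.04,0.044,0,0,0,-0.28,1],[-0.06,0.066,0,0,0,-0.42,1],[-0.0781,0.0863,0,0,0,-0.56,1],[-0.0781,0.0863,0,0.003,-0.0045,-0.7,1]]' | grep -E "eef|rot"
python3 -m crank '[[0,0,0,0,0,-0.14,1],[0,0,0,0,0,-0.28,1],[0,0,0,0,0,-0.39,1],[0,0,0,0,0,-0.39,1]]'
python3 - <<'E'
from h import *
from rig import cams,r
for n in("top","scene"):
    f=cams.grab_frame(n);im=f["image"];np.save(f"pics/{n}5.npy",f,allow_pickle=True);hsv=cv2.cvtColor(im,cv2.COLOR_RGB2HSV)
    m=(hsv[...,0]>10)&(hsv[...,0]<28)&(hsv[...,1]>150)&(hsv[...,2]>120)
    for b in blobs(m,30):
        c,a,w=axis(on(f,b,104))
        if c[1]>-100: print(n,"nut",b.mean(0).round(),c.round(1),a.round(3),w.round(1),len(b))
ims=[np.load(f"pics/{n}5.npy",allow_pickle=True).item()["image"][...,::-1] for n in("top","scene")]
cv2.imwrite("pics/c5.png",np.hstack([cv2.resize(ims[0][120:320,100:366],(400,300)),cv2.resize(ims[1][150:330,310:550],(400,300))]))
print(go(562.7,-29,176,1.265))
E
```

```text
eef_pos: [558.9, -31.6, 233.6]
tcp_rot: [-3.137, 0.005, 0.878]
clock: 11.55
eef_pos: [560.9, -29.3, 233.7]
tcp_rot: [-3.136, 0.001, 1.266]
contact_force: [0.3, 0.7, -3.2]
opening: 0.273
grasp_force: 70.3
top nut [183. 166.] [614.3  86.3 104. ] 1.892 [2.5 5.4] 70
top nut [275. 206.] [553.8 -50.8 104. ] 1.368 [2.1 3.6] 40
scene nut [415. 213.] [471.3  41.2 104. ] 2.333 [ 3.1 11.1] 72
scene nut [471. 239.] [531.7 125.4 104. ] 1.303 [ 6.4 15.6] 188
scene nut [381. 258.] [567.8 -29.6 104. ] 1.245 [ 4.8 14.1] 116
scene nut [447. 286.] [625.2  66.9 104. ] 1.809 [ 3.9 16.1] 146
[ 0.0009  0.0019  0.0578 -0.0052  0.0013 -0.0037]
```

View pics/c5.png

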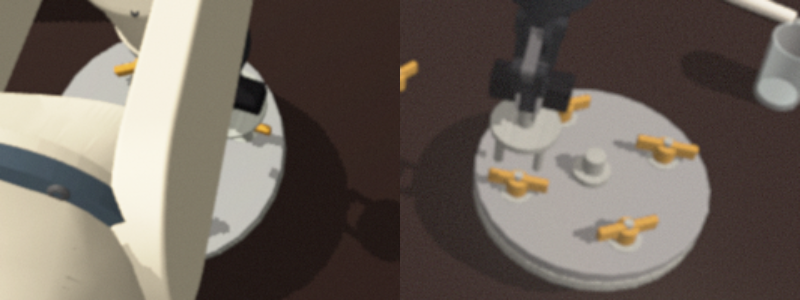

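The opposite nut (crop (627,230)) now lies along the rim: its wings are at 1.81 rad and the target is 1.813. The key hangs over the +y nut, so I repeat the same turn there.

```bash
python3 -m crank '[[0.002,0.001,0.01,-0.005,0,0,1],[0.002,0.001,0.02,-0.005,0,0,1],[0.002,0.001,0.03,-0.005,0,0,1],[0.002,0.001,0.034,-0.005,0,0,1],[0.002,0.001,0.034,-0.005,0,0,1]]' | grep -E "eef|force"
python3 -m crank '[[0,0,0.006,0,0,0,1],[0,0,0.012,0,0,0,1],[0,0,0.018,0,0,0,1],[0,0,0.024,0,0,0,1],[0,0,0.024,0,0,0,1]]'
```

```text
eef_pos: [561.8, -27.6, 198.6]
contact_force: [0.1, -1.1, -2.8]
grasp_force: 70.2
clock: 12.65
eef_pos: [561.8, -27.7, 174.7]
tcp_rot: [-3.14, 0.002, 1.265]
contact_force: [-0.5, 0.6, -3.3]
opening: 0.271
grasp_force: 70.2
```

```bash
for i in 1 2; do python3 -m crank '[[0,0,0,0,0,0.13,1],[0,0,0,0,0,0.26,1],[0,0,0,0,0,0.39,1],[0,0,0,0,0,0.52,1],[0,0,0,0,0,0.65,1]]' |grep contact; done
python3 -m crank '[[0,0,0,0,0,0.08,1],[0,0,0,0,0,0.165,1],[0,0,0,0,0,0.165,1]]'
python3 -m crank '[[0,0,0,0,0,-0.14,1],[0,0,0,0,0,-0.28,1],[0,0,0,0,0,-0.38,1],[0,0,0,0,0,-0.38,1]]' | grep -E "contact|rot"
python3 -m crank '[[0,0,-0.01,0,0,0,1],[0,0,-0.025,0,0,0,1],[0,0,-0.04,0,0,0,1],[0,0,-0.055,0,0,0,1],[0,0,-0.055,0,0,0,1]]'
python3 -c "
from h import *
print(go(524.3,126.4,233,1.26))"
```

```text
contact_force: [1.1, -0.5, -4.6]
contact_force: [1.7, -4.0, -4.6]
clock: 13.95
eef_pos: [562.8, -28.4, 176.0]
tcp_rot: [3.139, -0.001, -0.201]
contact_force: [0.2, -3.6, -4.0]
opening: 0.267
grasp_force: 70.2
tcp_rot: [3.141, 0.001, 0.183]
contact_force: [0.2, -0.4, -2.6]
clock: 14.85
eef_pos: [563.8, -27.6, 233.5]
tcp_rot: [3.14, -0.003, 0.178]
contact_force: [1.1, 0.4, -3.0]
opening: 0.271
grasp_force: 70.4
[-1.1600e-02 -1.5850e-01  2.0000e-04  3.6000e-03 -2.1000e-03 -1.0817e+00]
```

```bash
python3 -m crank '[[-0.003,-0.04,0,0,0,-0.14,1],[-0.006,-0.08,0,0,0,-0.28,1],[-0.009,-0.12,0,0,0,-0.42,1],[-0.0116,-0.1585,0,0,0,-0.56,1],[-0.0116,-0.1585,0,0.0036,-0.002,-0.7,1]]' | grep -E "eef|rot"
python3 -m crank '[[0,0,0,0,0,-0.14,1],[0,0,0,0,0,-0.28,1],[0,0,0,0,0,-0.38,1],[0,0,0,0,0,-0.38,1]]'
python3 - <<'E'
from h import *
from rig import cams,r
for n in("top","scene"):
    f=cams.grab_frame(n);im=f["image"];np.save(f"pics/{n}6.npy",f,allow_pickle=True);hsv=cv2.cvtColor(im,cv2.COLOR_RGB2HSV)
    m=(hsv[...,0]>10)&(hsv[...,0]<28)&(hsv[...,1]>150)&(hsv[...,2]>120)
    for b in blobs(m,30):
        c,a,w=axis(on(f,b,104))
        if c[1]>-100: print(n,"nut",b.mean(0).round(),c.round(1),a.round(3),w.round(1),len(b))
print(go(524.3,126.4,176,1.26))
E
```

```text
eef_pos: [521.2, 130.0, 230.3]
tcp_rot: [-3.136, 0.001, 0.887]
clock: 15.75
eef_pos: [522.4, 126.3, 230.2]
tcp_rot: [-3.137, 0.001, 1.26]
contact_force: [-0.4, -0.9, -4.1]
opening: 0.265
grasp_force: 71.0
top nut [196. 163.] [618.   67.1 104. ] 1.802 [ 4.4 15.5] 236
top nut [260. 201.] [560.2 -29.7 104. ] 0.246 [ 4.2 15.4] 230
top nut [163. 230.] [517.3 110.1 104. ] 1.396 [3.1 6.6] 88
top nut [218. 267.] [463.9  28.8 104. ] 1.801 [ 4.2 15.5] 256
scene nut [401. 215.] [474.8  16.1 104. ] 1.596 [3.9 9.8] 44
scene nut [471. 239.] [531.5 125.5 104. ] 1.32 [ 6.2 15.4] 178
scene nut [382. 262.] [575.7 -28.6 104. ] 0.486 [4.  8.7] 64
scene nut [446. 286.] [625.1  66.5 104. ] 1.811 [ 3.6 16.2] 144
[ 0.0007  0.0019  0.0543 -0.0045  0.0005 -0.0039]
```

Two nuts are right: 1.802 against 1.81, and 0.246 against 0.241. Now the last one.

```bash
python3 -m crank '[[0.002,0.001,0.01,-0.004,0,0,1],[0.002,0.001,0.02,-0.004,0,0,1],[0.002,0.001,0.03,-0.004,0,0,1],[0.002,0.001,0.033,-0.004,0,0,1],[0.002,0.001,0.033,-0.004,0,0,1]]' | grep -E "eef|force"
python3 -m crank '[[0,0,0.006,0,0,0,1],[0,0,0.012,0,0,0,1],[0,0,0.018,0,0,0,1],[0,0,0.021,0,0,0,1],[0,0,0.021,0,0,0,1]]'
```

```text
eef_pos: [523.6, 127.7, 196.6]
contact_force: [0.8, -0.3, -3.6]
grasp_force: 70.9
clock: 16.85
eef_pos: [523.8, 127.8, 176.0]
tcp_rot: [-3.141, 0.001, 1.26]
contact_force: [-0.3, 0.5, -3.5]
opening: 0.27
grasp_force: 70.9
```

```bash
for i in 1 2; do python3 -m crank '[[0,0,0,0,0,0.13,1],[0,0,0,0,0,0.26,1],[0,0,0,0,0,0.39,1],[0,0,0,0,0,0.52,1],[0,0,0,0,0,0.65,1]]' |grep contact; done
python3 -m crank '[[0,0,0,0,0,0.08,1],[0,0,0,0,0,0.16,1],[0,0,0,0,0,0.16,1],[0,0,0,0,0,0.16,1]]'
python3 -m crank '[[0,0,0,0,0,-0.14,1],[0,0,0,0,0,-0.28,1],[0,0,0,0,0,-0.38,1],[0,0,0,0,0,-0.38,1]]' | grep -E "contact|rot"
python3 -m crank '[[0,0,-0.01,0,0,0,1],[0,0,-0.025,0,0,0,1],[0,0,-0.04,0,0,0,1],[0,0,-0.055,0,0,0,1],[0,0,-0.055,0,0,0,1]]'
python3 -c "
from h import *
print(go(480,-170,233,0.18))"
```

```text
contact_force: [0.7, -0.4, -4.8]
contact_force: [2.7, -5.3, -4.8]
clock: 18.25
eef_pos: [524.7, 127.1, 176.9]
tcp_rot: [3.14, -0.001, -0.199]
contact_force: [2.3, -5.7, -3.4]
opening: 0.27
grasp_force: 70.9
tcp_rot: [3.142, -0.0, 0.181]
contact_force: [-0.2, 0.0, -2.9]
clock: 19.15
eef_pos: [525.5, 128.3, 234.3]
tcp_rot: [-3.142, -0.004, 0.178]
contact_force: [0.2, -0.3, -3.3]
opening: 0.269
grasp_force: 71.0
[-0.0975  0.2856  0.0009 -0.     -0.0041 -0.0024]
```

```bash
for i in 1 2; do python3 -m crank '[[-0.012,0.035,0,0,0,0,1],[-0.024,0.07,0,0,0,0,1],[-0.036,0.105,0,0,0,0,1],[-0.049,0.143,0,0,0,0,1],[-0.049,0.143,0,0,0,0,1]]' | grep eef; done
python3 - <<'E'
from h import *
from rig import cams,r
for n in("top","scene"):
    f=cams.grab_frame(n);im=f["image"];np.save(f"pics/{n}7.npy",f,allow_pickle=True);hsv=cv2.cvtColor(im,cv2.COLOR_RGB2HSV)
    m=(hsv[...,0]>10)&(hsv[...,0]<28)&(hsv[...,1]>150)&(hsv[...,2]>120)
    for b in blobs(m,30):
        c,a,w=axis(on(f,b,104))
        if c[1]>-100: print(n,"nut",b.mean(0).round(),c.round(1),a.round(3),w.round(1),len(b))
ims=[np.load(f"pics/{n}7.npy",allow_pickle=True).item()["image"][...,::-1] for n in("top","scene")]
cv2.imwrite("pics/c7.png",np.hstack([cv2.resize(i,(400,300)) for i in ims]))
print(go(480,-170,91,0.18))
E
```

```text
eef_pos: [500.4, -25.1, 231.3]
eef_pos: [478.4, -174.4, 231.5]
top nut [196. 163.] [618.1  67.  104. ] 1.81 [ 4.4 15.4] 230
top nut [153. 227.] [522.7 124.7 104. ] 0.245 [ 4.2 15.4] 230
top nut [201. 270.] [459.3  52.3 104. ] 1.977 [2.  3.4] 38
scene nut [407. 214.] [473.8  27.  104. ] 1.832 [ 5.4 15.8] 161
scene nut [470. 238.] [530.5 123.8 104. ] 0.233 [ 4.  16.2] 113
scene nut [382. 262.] [576.6 -27.6 104. ] 0.363 [4.1 9.1] 61
scene nut [446. 287.] [625.6  66.3 104. ] 1.808 [ 4.2 15.8] 148
[ 0.0017 -0.0009  0.1404 -0.0004  0.0005 -0.0034]
```

View pics/c7.png

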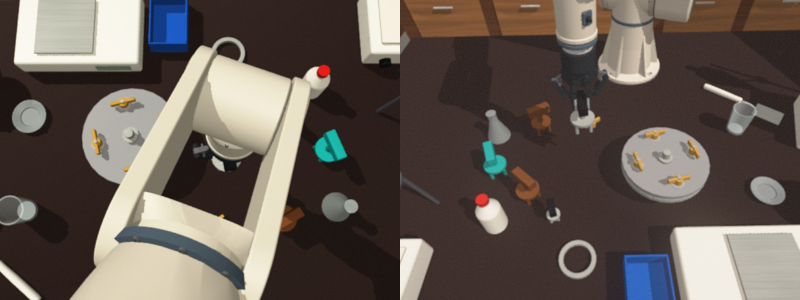

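All four nuts lie along the rim and the key hangs over clear bench at about (583,118) in the crop. I'll set it down.

```bash
python3 -m crank '[[0,0,0.035,0,0,0,1],[0,0,0.07,0,0,0,1],[0,0,0.105,0,0,0,1],[0,0,0.128,0,0,0,1],[0,0,0.128,0,0,0,1]]' | grep -E "eef|contact"
python3 -m crank '[[0,0,0.003,0,0,0,1],[0,0,0.006,0,0,0,1],[0,0,0.009,0,0,0,1],[0,0,0.011,0,0,0,1],[0,0,0.011,0,0,0,1]]' | grep -E "eef|contact|rot"
```

```text
eef_pos: [476.8, -168.9, 100.8]
contact_force: [-1.3, 0.1, -3.2]
eef_pos: [478.9, -171.1, 93.0]
tcp_rot: [3.141, -0.0, 0.18]
contact_force: [-1.0, 0.0, -3.4]
```

```bash
python3 -m crank '[[0,0,0.001,0,0,0,1],[0,0,0.002,0,0,0,1],[0,0,0.003,0,0,0,1],[0,0,0.0035,0,0,0,1],[0,0,0.0035,0,0,0,1]]' | grep -E "eef|contact|rot"
```

```text
eef_pos: [479.0, -171.1, 89.4]
tcp_rot: [3.141, 0.0, 0.18]
contact_force: [-0.6, 1.2, 1.6]
```

Contact (+5 N). Release slowly.

```bash
python3 -m crank '[[0,0,0,0,0,0,0.6],[0,0,0,0,0,0,0.5],[0,0,0,0,0,0,0.3],[0,0,0,0,0,0,0],[0,0,0,0,0,0,0]]' 20 | grep -E "eef|force|open"
python3 -m crank '[[0,0,0,0,0,0,0],[0,0,0,0,0,0,0],[0,0,-0.01,0,0,0,0],[0,0,-0.03,0,0,0,0],[0,0,-0.05,0,0,0,0]]' | grep -E "eef|force|open"
python3 -m crank '[[0,0,-0.04,0,0,0,0],[0,0,-0.08,0,0,0,0],[0,0,-0.12,0,0,0,0],[0,0,-0.14,0,0,0,0],[0,0,-0.14,0,0,0,0]]' | grep -E "clock|eef|force"
python3 - <<'E'
from h import *
from rig import cams
a=cams.grab_frame("wrist")["image"];b=cams.grab_frame("scene")["image"]
cv2.imwrite("pics/c8.png",np.hstack([cv2.resize(a,(400,300)),cv2.resize(b[80:320,160:480],(400,300))])[...,::-1])
E
```

```text
eef_pos: [478.9, -171.1, 89.3]
contact_force: [-0.9, -0.5, 0.4]
opening: 0.976
grasp_force: 0.0
eef_pos: [478.6, -171.0, 140.2]
contact_force: [1.0, -0.7, 0.4]
opening: 1.0
grasp_force: 0.0
clock: 23.25
eef_pos: [480.4, -171.6, 283.3]
contact_force: [-0.1, 0.4, -1.3]
grasp_force: 0.0
```

View pics/c8.png

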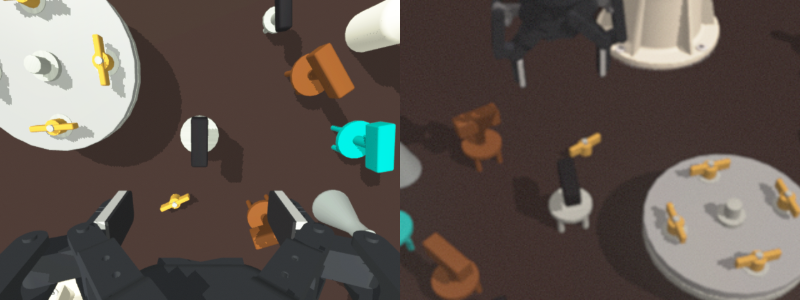

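The key stands upright and free at (570,195) in the crop, and the gripper is clear of it. All the nuts lie along the rim.

```bash
python3 -c "
from rig import sign_off
print(sign_off())"
```

```text
the job is handed in; nothing more can be done
None
```

I turned the three askew nuts with the large key, the opposite one first and then the two sides. In the camera images all three now lie along the rim, and the key stands upright on the bench, released. I handed the job in at about 23 s; no verdict came back.

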